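Put the spotting spatula back in its block

TASK

The blue-handled spotting spatula has been left lying on the bench. Put it away: slide it blade first into the free, blue-marked slot of the wooden tool block (feel for the opening, its insert sits a little to one side or the other) and press it past the sprung keeper until it is fully home, collar against the block, then let go. Leave the two other tools in the block, and the bottles, jar and brush, as they are.

Things in the scene. Friction and masses are not known exactly. Their poses are not given: they have to be found in the camera images.
- spatula: Spatula lying flat: white nylon blade 85 x 38 x 4 mm (last 12 mm 35 x 2.4), steel collar 8 long, 30 wide, 20 thick, blue handle 105 long, 24 wide, 20 thick; 0.13 kg, balanced 38 mm behind the origin. Origin on its long axis at the collar's front face. +x along the blade to the tip (+85), handle from -8 to -113; y across the width, z across the thickness (up at start, axis 10 mm above the bench).
- slot: Free place, between two blue strips (2 mm thick); origin midway between them in the slanted face. +x into the slot, 55 deg below level, away from the block's front; y along the slot, z across it. The grey insert with the opening (42 mm in y, 7 in z, sharp-edged, 100 deep) is clamped 6 to 16 mm to one side or the other in y of this origin, not measured: find it by feel or sight.
- block: Fixed wooden block 140 x 264 x 131 mm high, origin under its middle, front -x; three places 84 mm apart in y, the middle one's mouth at (-40, 0, 115) mm; each a 78 x 15 mm pocket with a grey insert 46 wide, flush. The gap beside an insert is too narrow for the blade. 47 mm down, a sprung roller (some 5 N) in the insert's lower (-z) wall clamps a blade: push it home with some 5 to 15 N.
- scraper: Short steel scraper with a black handle (24 x 20 mm thick, 70 mm long) standing in another slot of the block; origin in its collar at the slot mouth, x down the slot. Leave it.
- hemmer: Short brass hem creaser with a dark wooden handle (24 x 20 mm thick, 65 mm long) standing in the third slot; origin in its collar at the slot mouth, x down the slot. Leave it.
- brush: Spotting brush with wooden handle, 187 mm long, 30 wide, 36 mm high, lying bristles down; origin underneath near its middle, x along it towards the bristles. Leave it.
- bottle_red: White squeeze bottle with red nozzle cap, 58 mm across, 178 mm high; origin under its centre. Leave it.
- bottle_yellow: White squeeze bottle with yellow nozzle cap, 58 mm across, 178 mm high; origin under its centre. Leave it.
- jar: Glass jar with steel lid, 64 mm across, 75 mm high; origin under its centre. Leave it.
Things that resemble listed ones, but are neither listed nor needed, are in the scene too. Of the things that look like the spatula, take the one that is farthest from the robot's base at the start. Leave any orange look-alike of the bottle_yellow alone.

How it is judged:
On the way, in this order (a step that is already met when the one before it is completed fails the run):
1. the spatula is picked up off the bench (height (world z) of spatula above 0.06 m), for 0.2 s.
2. its blade is started in the free slot, at least 20 mm deep (x of spatula in the frame of slot above -0.065 m and y of spatula in the frame of slot between -0.021 and 0.021 m and z of spatula in the frame of slot between -0.006 and 0.006 m and angle between the x axis of spatula and the x axis of slot, either way round below 0.12 rad), for 0.1 s.
At the end, for the whole second after the job is handed in: Spatula released and still in the free slot: collar within 4 mm of home, 21 mm along and 6 mm across the marked place, 0.12 rad in line; scraper and hem creaser moved under 10 mm; brush, bottles, jar under 30 mm; bottles and jar upright (x of spatula in the frame of slot between -0.004 and 0.004 m and y of spatula in the frame of slot between -0.021 and 0.021 m and z of spatula in the frame of slot between -0.006 and 0.006 m and angle between the x axis of spatula and the x axis of slot, either way round below 0.12 rad and linear speed of spatula below 0.01 m/s and distance of each of scraper, hemmer from where it was at the start of the episode below 0.01 m and distance of each of bottle_red, bottle_yellow, jar, brush from where it was at the start of the episode below 0.03 m and angle between each of bottle_red, bottle_yellow, jar's own z axis and vertical below 0.2 rad); the robot touches nothing.
It fails at once if another tool of the block is pulled out or knocked (distance of any of scraper, hemmer from where it was at the start of the episode above 0.02 m).
It fails at once if a bottle, the jar or the brush is pushed away or knocked over (distance of any of bottle_red, bottle_yellow, jar, brush from where it was at the start of the episode above 0.05 m or angle between any of bottle_red, bottle_yellow, jar's own z axis and vertical above 0.6 rad).
It also fails if it takes over 54 s, if anything falls off the work surface, if the arm or the gripper's body presses on something with over 40 N, if the wrist force passes 120 N, or if a joint passes its speed limit or range.

ROBOT

A 6-joint arm with a two-finger parallel gripper is mounted at the origin on the work surface. World frame = base frame: x ahead of the robot, y to its left, z up, the work surface at z = 0. Lengths are in m, angles in rad, forces in N, time in s.
With the tool pointing down it reaches from about 0.35 to 0.975 m from the base axis. Payload 4.9 kg.
Tool frame: the origin (TCP) lies where the fingers leave the gripper's body, on its centre line; the fingertips stand 73 mm ahead of it and the grasp point (between the pads) lies 54 mm ahead of it; z points along the fingers, y is the direction in which the jaws open and shut (so a half turn about z gives the same grasp; the last joint's range is limited). The gripper opens to 85 mm and grips with 20 to 120 N. Pads are 22 mm wide; open, the fingers measure 114 mm over their backs; the gripper's body (76 mm by 85 mm) begins 54 mm behind the grasp point. The pads swing forward as they close: fully open they stand 13 mm farther back than shut.
Start: joints at [1.114, 0.053, 1.613, -0, 1.476, -0.119], TCP at [0.207, 0.59, 0.304] pointing down, gripper open.
Joint ranges: [-3.01, 3.01], [-1.01, 2.22], [0.06, 2.58], [-1.02, 4.17], [0.09, 2.62], [-3.14, 3.14]. Speed limits (rad/s): [2.57, 2.57, 3.14, 3.14, 3.14, 3.14].

INTERFACE

Orientations are given as a rotation vector (axis times angle).
In Python, from station import monitor, vision, workorder gives the robot as it stands.
- The arm moves only by the tool arm_command, never from a script. Its argument "rows" is text: rows parted by semicolons, each of 6 numbers parted by spaces: the shift along the world's x, y, z in mm, then the turn, a rotation vector about the world's x, y, z in degrees. In form: tx ty tz wx wy wz; .... A call has 1 to 12 rows; each row is the pose to reach, as a shift and turn from the pose measured when the call began; what a row does not reach only later rows make up. A row lasts 1/8 s, in which the tool goes at most 62.5 mm and 10.7 degrees, less where a joint would pass 70% of its speed; a pose out of reach is approached as far as the arm can. A call with a gripper value outside its range is refused whole. "jaw" is the opening, from 0 (shut) to 1 (fully open), set as the call begins (left out, the last holds). The fingers move at their own pace and stop on an object; "squeeze" is the grip in N (left out, the last holds). Time passes only in rows, so rows that repeat a pose let the fingers close. It gives the time, the measured TCP pose, the force and the opening at its end, in the units of the state.
- monitor.get_obs(): the state, without advancing time (a new reading comes with each control period).
- vision.get_image(name): name is "scene" or "top" or "wrist"; returns a dict with "frame" (480x640x3 uint8, red, green, blue), "vfov" (degrees; the focal length in pixels is half the picture's height over the tangent of half this angle, whatever the lens; pixels are square), "cx", "cy" (the principal point, pixels), "distortion" ([k1, k2, p1, p2, k3] as OpenCV has them; the pictures are not rectified), "R" (3x3) and "t" (3): a world point X has camera coordinates R X + t; the wrist camera has in their place "T_tool_cam" (4x4, takes a point from camera to tool coordinates, whose origin is the TCP and whose axes are the flange's). Camera axes: x right, y down, z forward; pixel columns grow to the right and rows downward; lengths in m; the calibration is good to about 2 mm. A picture is of the moment at which its call begins: read the wrist's pose just before it. There is no depth.
- workorder.finish_job(): hands the job in, once; it reports no verdict.
The state is a dict: "t": time; "q": joint angles; "dq": joint speeds; "effort": joint torques, N m; "tool_pos": TCP position; "tool_rot": TCP orientation; "contact_force": force on the tool from outside, world axes, zero at the start; "wrist_torque": the same for the moment, N m; "opening": finger opening in m.
Only numpy, scipy, OpenCV 4.12 (cv2) and the standard library are available. Lean on these libraries where they do the work, as an engineer would, in place of code of your own. Each camera call takes 0.05 s, during which the arm holds its last target. There are 200 camera calls.

## Working session

There is one attempt and no reset: what is moved stays moved. The work goes in short steps, Python scripts to look and compute and a tool call to move; the robot and the scene stay as the last step left them, time stands still between calls to the robot, and variables do not carry over. Pictures are saved under pics/ and viewed, about 8 in all and at most 12, crops included, and the job is handed in when it is done.

Besides the shell and the picture viewer there is one more tool, called after "Call:" as name(argument=value, ...) on one line, values as JSON. arm_command: Moves the arm, as the interface text tells. Its arguments: {"type":"object","properties":{"rows":{"type":"string"},"jaw":{"type":"number"},"squeeze":{"type":"number"}},"required":["rows"]}

```bash
mkdir -p pics; ls
cat > h.py <<'E'
import numpy as np, cv2, json
from scipy.spatial.transform import Rotation as Rn
from station import monitor, vision, workorder
def grab(name):
    o=monitor.get_obs(); d=vision.get_image(name)
    if name=="wrist":
        T=np.eye(4);T[:3,:3]=Rn.from_rotvec(o["tool_rot"]).as_matrix();T[:3,3]=o["tool_pos"]
        W=T@np.array(d["T_tool_cam"]); d["R"]=W[:3,:3].T; d["t"]=-W[:3,:3].T@W[:3,3]
    d["R"]=np.array(d["R"]);d["t"]=np.array(d["t"])
    f=240/np.tan(np.radians(d["vfov"])/2)
    d["K"]=np.array([[f,0,d["cx"]],[0,f,d["cy"]],[0,0,1.]]); d["D"]=np.array(d["distortion"],float)
    return d
def ray(d,uv):
    p=cv2.undistortPoints(np.array(uv,float).reshape(-1,1,2),d["K"],d["D"]).reshape(-1,2)
    r=np.c_[p,np.ones(len(p))]@d["R"]; return -d["R"].T@d["t"], r/np.linalg.norm(r,axis=1)[:,None]
def onz(d,uv,z):
    c,r=ray(d,uv); return c+r*((z-c[2])/r[:,2])[:,None]
def proj(d,X):
    return cv2.projectPoints(np.array(X,float).reshape(-1,3),cv2.Rodrigues(d["R"])[0],d["t"],d["K"],d["D"])[0].reshape(-1,2)
def save(d,fn,box=None,s=1):
    im=cv2.cvtColor(d["frame"],cv2.COLOR_RGB2BGR)
    if box: im=im[box[1]:box[3],box[0]:box[2]]
    cv2.imwrite("pics/"+fn,cv2.resize(im,None,fx=s,fy=s,interpolation=cv2.INTER_CUBIC))
E
python3 - <<'E'
from h import *
print(monitor.get_obs())
for n in("top","scene"):
    d=grab(n); save(d,n+"0.png"); print(n,d["vfov"],-d["R"].T@d["t"],d["R"][2])
E
```

```text
pics
{'t': 0.0, 'q': array([ 1.11399813e+00,  5.33679528e-02,  1.61427187e+00,  1.89805940e-06,
        1.47599101e+00, -1.18990567e-01]), 'dq': array([-0.00100872, -0.00102991, -0.00030293, -0.00149612,  0.00041166,
        0.00156592]), 'effort': array([-5.26098611e-04, -3.93680227e+01, -3.70180964e+01, -1.71933652e-04,
        6.87126463e-03,  1.80345999e-06]), 'tool_pos': array([0.20692464, 0.5892599 , 0.3026692 ]), 'tool_rot': array([-5.28010030e-01, -3.09631284e+00,  3.06840071e-03]), 'contact_force': array([-0.10447421,  0.58140515, -1.02527535]), 'wrist_torque': array([-0.02635953, -0.04072412,  0.06127056]), 'opening': 0.08513779071847392}
top 45.841270062067736 [ 0.46840128 -0.04768347  1.53736281] [ 7.74789088e-02  4.51999126e-04 -9.96993889e-01]
scene 54.22805862814634 [1.13719934 0.11216969 0.94006473] [-0.54141492 -0.13322565 -0.83013301]
```

View pics/top0.png

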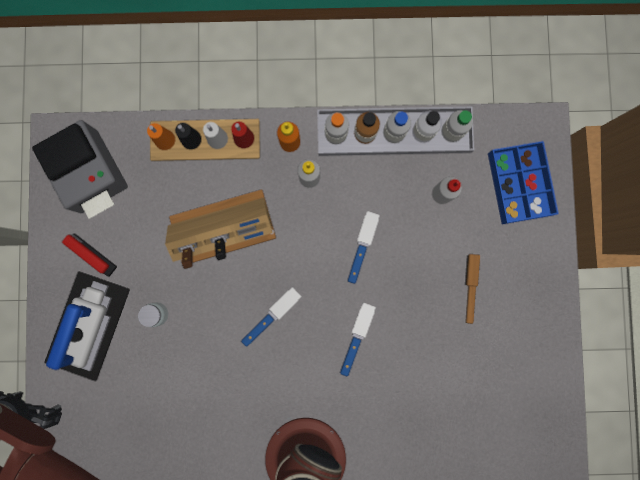

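View pics/scene0.png

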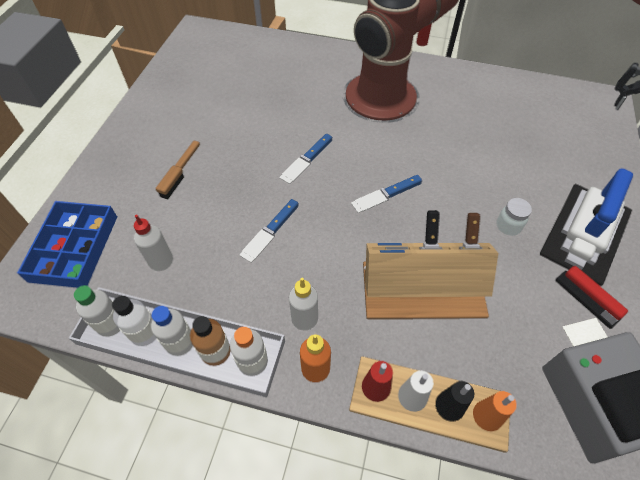

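The top view has three blue spatulas: A at (363,247), B at (270,317) and C at (357,340). The base is at about (305,460), so A is farthest. The block's blue strips are at about (250,230). I'll measure all of these and take a close crop of A.

Run:
```python
from h import *
d=grab("top"); s=grab("scene")
hsv=cv2.cvtColor(d["frame"],cv2.COLOR_RGB2HSV)
m=cv2.inRange(hsv,(100,110,60),(125,255,255)); m[:,:140]=0; m[:,480:]=0
n,l,st,c=cv2.connectedComponentsWithStats(m)
for i in range(1,n):
    if st[i,4]<12: continue
    ys,xs=np.where(l==i); P=onz(d,np.c_[xs,ys],0.02 if st[i,4]>150 else .117)[:,:2]
    ctr,wh,an=cv2.minAreaRect((P*1000).astype(np.float32))
    print(st[i],c[i].round(1),np.round(ctr),np.round(wh),round(an,1),"r",np.hypot(*ctr).round())
# blade A
m=cv2.inRange(hsv,(0,0,170),(180,50,255)); n,l,st,c=cv2.connectedComponentsWithStats(m)
for i in range(1,n):
    x,y=c[i]
    if st[i,4]>100 and 240<x<400 and 200<y<360:
        ys,xs=np.where(l==i);P=onz(d,np.c_[xs,ys],.012)[:,:2]
        ctr,wh,an=cv2.minAreaRect((P*1000).astype(np.float32)); print("blade",c[i].round(1),np.round(ctr),np.round(wh),round(an,1))
w=vision.get_image("wrist");print(np.round(w["T_tool_cam"],3),w["vfov"])
a=cv2.cvtColor(d["frame"],cv2.COLOR_RGB2BGR)
A=cv2.resize(a[195:295,310:410],(400,400),interpolation=cv2.INTER_CUBIC);B=cv2.resize(a[180:280,160:290],(520,400),interpolation=cv2.INTER_CUBIC)
cv2.imwrite("pics/c1.png",cv2.resize(np.hstack([A,B]),None,fx=.86,fy=.86))
```

```text
[395 111  13  15 142] [400.8 118.2] [ 875. -265.] [29. 35.] 44.0 r 915.0
[240 220  19   6  40] [248.9 222.6] [616. 126.] [ 6. 46.] 14.2 r 629.0
[245 232  18   7  40] [253.3 235.2] [584. 115.] [ 5. 44.] 14.8 r 595.0
[348 245  18  38 288] [356.6 264. ] [ 509. -149.] [ 22. 102.] 71.0 r 530.0
[242 315  32  31 290] [257.5 329.8] [339. 119.] [ 21. 101.] 43.8 r 359.0
[341 338  20  38 306] [350.1 356.3] [ 266. -125.] [ 22. 101.] 68.2 r 294.0
blade [368.2 227.7] [ 607. -183.] [37. 85.] 70.3
blade [284.8 302.8] [410.  45.] [36. 85.] 43.7
blade [363.5 319.6] [ 361. -164.] [38. 85.] 68.2
[[-0.001 -0.962 -0.273  0.068]
 [ 1.    -0.001 -0.001 -0.001]
 [ 0.001 -0.273  0.962 -0.07 ]
 [ 0.     0.     0.     1.   ]] 65.14296690413926
```

View pics/c1.png

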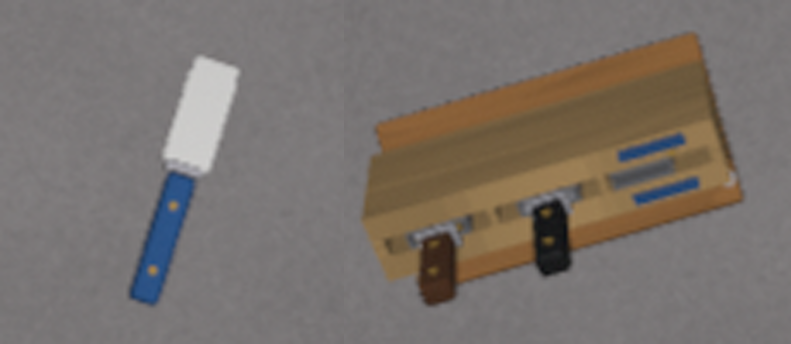

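The crop confirms A: white blade, steel collar, blue handle, axis about -19°. Its sizes fit (handle 102 mm, blade 85 x 37 mm). The grey insert looks shifted towards +y in the pocket. Next I'll look straight down the slot with the wrist camera.

```bash
cat >> h.py <<'E'
def mk(zdir_elev,yaw):
    "tool R: z elevation (deg, forward in yaw plane), tool x on robot side"
    f=np.array([np.cos(np.radians(yaw)),np.sin(np.radians(yaw)),0]);u=np.array([0,0,1.])
    e=np.radians(zdir_elev); z=np.cos(e)*f+np.sin(e)*u
    x=np.sin(e)*f-np.cos(e)*u   # e=-90: x=-f
    return np.c_[x,np.cross(z,x),z]
def delta(p,R):
    o=monitor.get_obs(); w=Rn.from_matrix(R@Rn.from_rotvec(o["tool_rot"]).as_matrix().T).as_rotvec(degrees=True)
    print("now",np.round(o["tool_pos"]*1000,1),"delta",np.round(np.array(p)-o["tool_pos"]*1000,1),np.round(w,2),np.linalg.norm(w).round(1))
    return np.array(p)-o["tool_pos"]*1000,w
E
python3 -c "
from h import *
delta([517,99,317],mk(-70.8,14.5))"
```

```text
now [207.  589.5 303.3] delta [ 310.  -490.5   13.7] [ -0.77 -19.47  33.54] 38.8
```

Call:
arm_command(rows="31 -49 2 0 -2 3; 62 -98 4 0 -4 7; 93 -147 6 0 -6 10; 124 -196 8 0 -8 13; 155 -245 8 0 -10 17; 186 -294 10 -1 -12 20; 217 -343 12 -1 -14 23; 248 -392 13 -1 -16 27; 279 -441 14 -1 -18 30; 310 -490 14 -1 -19.5 33.5; 310 -490 14 -1 -19.5 33.5; 310 -490 14 -1 -19.5 33.5", jaw=1)

```text
t: 1.75
tool_pos: [0.5168, 0.0995, 0.3171]
tool_rot: [-0.352, 2.786, 0.055]
contact_force: [-0.9, -0.4, 0.4]
opening: 0.0851
```

Run:
```python
from h import *
print(monitor.get_obs()["q"])
d=grab("wrist"); save(d,"w1.png"); np.save("w1.npy",d,allow_pickle=True)
```

```text
[ 0.01991833 -0.36579953  1.98269371  0.07771426  1.19825955 -1.81854049]
```

View pics/w1.png

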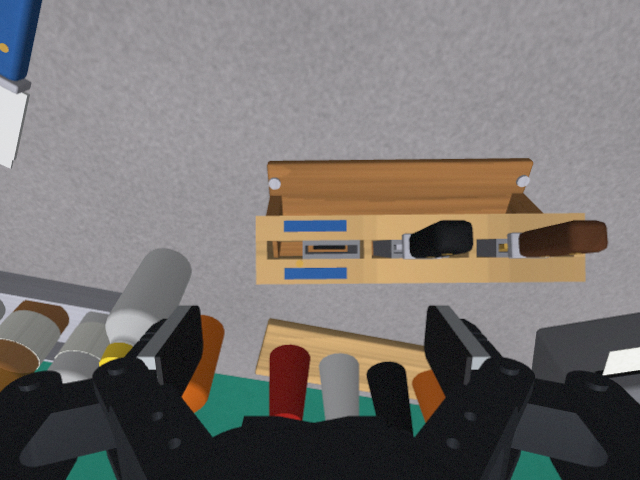

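View along the slot: the blue strips are at about (315,226) and (315,273), and the grey insert at about (333,249), which puts it towards the scraper (+y). Measuring it precisely.

Run:
```python
from h import *
d=np.load("w1.npy",allow_pickle=True).item()
fr=d["frame"];hsv=cv2.cvtColor(fr,cv2.COLOR_RGB2HSV)
m=cv2.inRange(hsv,(100,110,60),(125,255,255))[200:300,250:380]
n,l,st,c=cv2.connectedComponentsWithStats(m)
print([ (st[i]+[250,200,0,0,0],c[i].round(2)+[250,200]) for i in range(1,n) if st[i,4]>50])
g=cv2.cvtColor(fr,cv2.COLOR_RGB2GRAY)
for r in (240,243,246,248,250,253,256): print(r,g[r,296:372:1].tolist())
print("col",g[236:264,333].tolist(),g[236:264,318].tolist())
print("sat col",hsv[236:264,333,1].tolist())
save(d,"w1c.png",(250,200,390,300),5)
# block end edges
```

```text
[(array([284, 220,  62,  11, 625]), array([314.72, 225.46])), (array([285, 268,  61,  11, 651]), array([314.37, 272.85]))]
240 [145, 146, 145, 144, 145, 146, 147, 155, 153, 152, 155, 154, 155, 151, 154, 152, 154, 151, 151, 152, 151, 151, 153, 149, 145, 145, 146, 145, 146, 144, 146, 147, 148, 147, 146, 144, 147, 144, 149, 144, 143, 145, 147, 145, 142, 145, 144, 143, 144, 143, 145, 144, 141, 137, 138, 140, 139, 137, 140, 138, 138, 137, 138, 132, 112, 105, 104, 123, 151, 160, 160, 162, 163, 159, 158, 142]
243 [120, 121, 117, 122, 120, 122, 129, 136, 132, 132, 132, 134, 133, 134, 134, 134, 132, 136, 133, 133, 132, 134, 129, 134, 134, 134, 136, 132, 135, 134, 131, 134, 132, 131, 132, 133, 132, 134, 134, 134, 133, 136, 135, 130, 132, 132, 131, 133, 133, 128, 133, 132, 133, 132, 133, 131, 134, 133, 133, 132, 131, 133, 131, 119, 94, 84, 85, 112, 153, 166, 165, 164, 165, 163, 159, 138]
246 [122, 123, 121, 121, 121, 123, 125, 136, 124, 87, 56, 69, 102, 121, 121, 120, 109, 67, 31, 26, 28, 25, 29, 31, 32, 33, 27, 30, 24, 32, 27, 28, 27, 30, 31, 33, 28, 28, 24, 27, 31, 29, 29, 34, 32, 31, 33, 31,
[... 1236 characters left out ...]
 134, 135, 133, 137, 134, 136, 135, 134, 132, 133, 135, 134, 133, 137, 133, 134, 134, 133, 134, 134, 133, 136, 133, 136, 134, 133, 135, 135, 132, 136, 133, 132, 135, 136, 133, 131, 133, 134, 135, 133, 130, 133, 131, 136, 131, 131, 134, 123, 94, 85, 87, 104, 145, 170, 170, 170, 169, 170, 170, 145]
col [168, 166, 168, 162, 144, 131, 133, 134, 123, 74, 28, 22, 34, 78, 117, 107, 55, 82, 122, 134, 136, 135, 141, 160, 168, 167, 168, 169] [167, 165, 166, 168, 153, 134, 134, 129, 124, 80, 29, 28, 38, 77, 117, 108, 68, 79, 121, 136, 135, 135, 144, 166, 169, 171, 171, 168]
sat col [113, 112, 109, 103, 46, 17, 15, 9, 16, 20, 48, 22, 42, 141, 154, 136, 22, 21, 16, 14, 14, 14, 27, 98, 111, 112, 114, 113]
```

View pics/w1c.png

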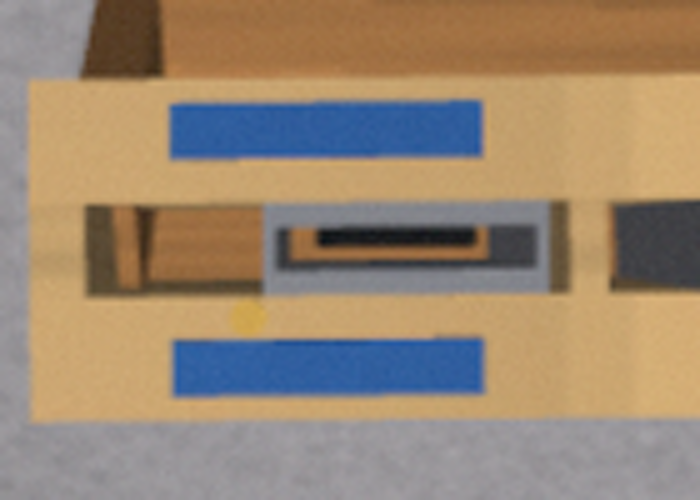

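Run:
```python
from h import *
d=np.load("w1.npy",allow_pickle=True).item()
S=onz(d,[[331.2,249.1],[314.55,249.15],[305,249.1],[357.2,249.1]],.115)*1000
print(S.round(1), np.linalg.norm(S[3]-S[2]),np.linalg.norm(S[1]-S[0]))
g=cv2.cvtColor(d["frame"],cv2.COLOR_RGB2HSV)[...,1].astype(int)
for r0,r1,z in((207,222,.1),(274,290,.131)):
    pts=[]
    for x in list(range(262,400,3))+list(range(480,515,3))*(r0>250)+list(range(530,580,3))*(r0>250):
        s=g[r0:r1,x]; k=np.abs(np.diff(cv2.GaussianBlur(s.astype(np.float32),(1,3),0).ravel())).argmax(); pts.append((x,r0+k+.5))
    pts=np.array(pts); p=np.polyfit(pts[:,0],pts[:,1],1); r=pts[:,1]-np.polyval(p,pts[:,0]); k=abs(r)<1.2; p=np.polyfit(pts[k,0],pts[k,1],1)
    A=onz(d,[[262,np.polyval(p,262)],[pts[:,0].max(),np.polyval(p,pts[:,0].max())]],z); v=A[1]-A[0]
    print(p,k.sum(),A.round(4),"yaw",np.degrees(np.arctan2(-v[0],v[1])))
# far-check: origin in top view
t=grab("top"); print(proj(t,S[:2]/1000))
print("scene",proj(grab("scene"),S[:2]/1000))
```

```text
[[598.6 133.4 115. ]
 [602.  120.5 115. ]
 [603.8 113.1 115. ]
 [593.4 153.7 115. ]] 41.922732885117455 13.373799345011165
[-4.05597121e-02  2.30445403e+02] 10 [[0.5947 0.0748 0.1   ]
 [0.5628 0.1785 0.1   ]] yaw 17.12363239727763
[-7.51448760e-03  2.85656647e+02] 29 [[0.6345 0.0853 0.131 ]
 [0.569  0.3295 0.131 ]] yaw 15.016813052268924
[[246.11544972 229.51136808]
 [251.23575352 228.06527296]]
scene [[396.06032331 247.99951132]
 [389.64079368 247.982259  ]]
```

The opening measures 41.9 mm (42 expected) and is centred 13.4 mm towards +y, at (598.6, 133.4, 115), with block yaw about 14.7°. Next I'll hover over spatula A.

```bash
python3 -c "
from h import *
delta([505,-147.5,220],mk(-90,-19.1))"
```

```text
now [516.5 100.8 317.3] delta [ -11.5 -248.3  -97.3] [  0.98  19.49 -33.36] 38.6
```

Call:
arm_command(rows="-1 -40 0 0 3 -5; -2 -80 0 0 6 -10; -4 -120 -10 0.5 9 -15; -6 -160 -30 0.5 12 -20; -8 -200 -50 1 15 -25; -10 -235 -80 1 18 -30; -11.5 -248 -97 1 19.5 -33.4; -11.5 -248 -97 1 19.5 -33.4; -11.5 -248 -97 1 19.5 -33.4", jaw=0.6)

```text
t: 3.02
tool_pos: [0.5056, -0.1461, 0.2212]
tool_rot: [0.518, 3.097, 0.0]
contact_force: [-0.1, 0.4, -0.6]
opening: 0.0512
```

Run:
```python
from h import *
d=grab("wrist"); save(d,"w2.png"); np.save("w2.npy",d,allow_pickle=True)
hsv=cv2.cvtColor(d["frame"],cv2.COLOR_RGB2HSV)
for nm,lo,hi,z in(("handle",(100,110,60),(125,255,255),.02),("blade",(0,0,170),(180,40,255),.012)):
    m=cv2.inRange(hsv,lo,hi); n,l,st,c=cv2.connectedComponentsWithStats(m)
    for i in range(1,n):
        if st[i,4]<1500: continue
        ys,xs=np.where(l==i);P=onz(d,np.c_[xs,ys],z)[:,:2]
        ctr,wh,an=cv2.minAreaRect((P*1000).astype(np.float32)); print(nm,st[i],c[i].round(1),np.round(ctr,1),np.round(wh,1),round(an,1))
print(monitor.get_obs()["opening"]);delta([505,-147.5,76],mk(-90,-19.1))
```

```text
handle [ 297  170   32  134 3890] [312.3 235.5] [ 509.4 -148.9] [ 22.8 102.7] 70.9
blade [ 190    0   59  113 6255] [220.2  53.9] [ 369.6 -166.8] [38.2 69.4] 68.3
blade [ 484    0   96   83 4431] [528.   34.3] [420.9  34.8] [38.2 57.5] 43.2
blade [ 289  307   48   93 4156] [312.4 352.5] [ 606.3 -182.4] [38.8 87.9] 70.9
0.05137678012677161
now [ 505.7 -146.2  221.6] delta [  -0.7   -1.3 -145.6] [ 0.02  0.12 -0.09] 0.2
```

View pics/w2.png

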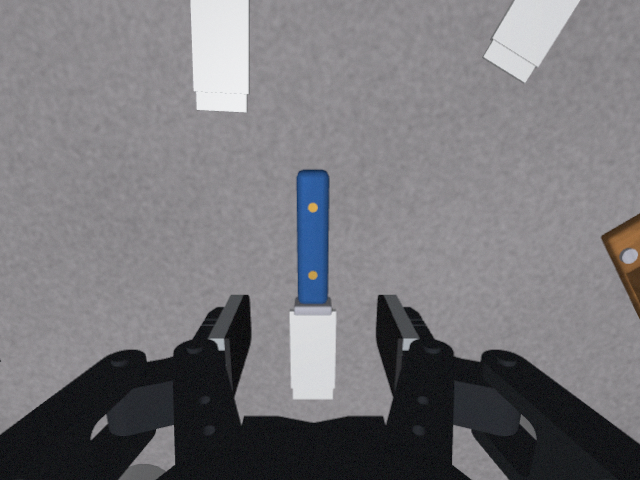

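The wrist view agrees with the top view to within 1 mm: handle at (312,235) px, yaw -19.1°. Going down to grip.

Call:
arm_command(rows="-0.5 -1.2 -45 0 0 0; -0.5 -1.2 -90 0 0 0; -0.5 -1.2 -125 0 0 0; -0.5 -1.2 -138 0 0 0; -0.5 -1.2 -145 0 0 0; -0.5 -1.2 -145 0 0 0; -0.5 -1.2 -145 0 0 0")

```text
t: 3.95
tool_pos: [0.5062, -0.1478, 0.0782]
tool_rot: [0.518, 3.094, -0.001]
contact_force: [0.1, -0.2, 0.0]
opening: 0.0513
```

Call:
arm_command(rows="0 0 0 0 0 0; 0 0 0 0 0 0; 0 0 0 0 0 0; 0 0 0 0 0 0; 0 0 0 0 0 0; 0 0 0 0 0 0", jaw=0, squeeze=80)

```text
t: 4.7
tool_pos: [0.5071, -0.1482, 0.0796]
tool_rot: [0.517, 3.092, -0.002]
contact_force: [0.1, 0.4, 6.4]
opening: 0.0219
```

Call:
arm_command(rows="0 0 15 0 0 0; 0 0 50 0 0 0; 0 0 100 0 0 0; 0 0 150 0 0 0; 0 0 200 0 0 0; 0 0 240 0 0 0; 0 0 240 0 0 0; 0 0 240 0 0 0")

```text
t: 5.7
tool_pos: [0.5065, -0.148, 0.3185]
tool_rot: [0.518, 3.093, -0.001]
contact_force: [0.2, 0.4, -2.5]
opening: 0.0214
```

Run:
```python
from h import *
o=monitor.get_obs();print(o["contact_force"],o["wrist_torque"],o["opening"],o["tool_pos"],o["q"])
d=grab("wrist"); save(d,"w3.png"); np.save("w3.npy",d,allow_pickle=True)
```

```text
[ 0.21710466  0.36174212 -2.48168637] [ 0.02997501 -0.02131227 -0.00843343] 0.02143342174871074 [ 0.50651829 -0.14798247  0.31854427] [-4.25525513e-01 -1.93425955e-01  1.82241036e+00  5.07587970e-04
  1.50730986e+00 -1.66473088e+00]
```

View pics/w3.png

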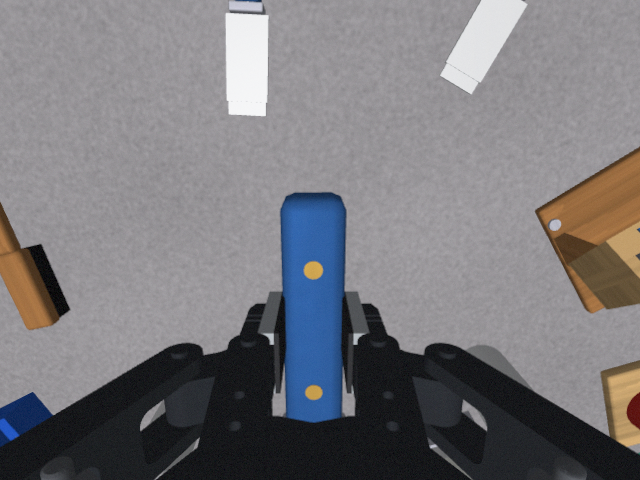

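The spatula is held straight in the jaws (handle end at (313,200) px). I'll compute its pose in the tool from this picture, then the pre-insert pose.

```bash
cat >> h.py <<'E'
YAW=14.7
def slotframe(O=(598.6,133.4,115.)):
    c,s=np.cos(np.radians(YAW)),np.sin(np.radians(YAW)); e=np.radians(55)
    x=np.array([np.cos(e)*c,np.cos(e)*s,-np.sin(e)]); y=np.array([-s,c,0]); return np.array(O),np.c_[x,y,np.cross(x,y)]
def tcp_for(px,py,pz,gx,gy,gz):
    "TCP (mm) so that spatula origin sits at px,py,pz in the opening frame; g = spatula origin in tool coords mm"
    O,F=slotframe(); R=mk(-145,YAW); return O+F@[px,py,pz]-R@[gx,gy,gz],R
def where(g):
    o=monitor.get_obs();R=Rn.from_rotvec(o["tool_rot"]).as_matrix();O,F=slotframe()
    p=o["tool_pos"]*1000+R@g; S=F.T@np.c_[-R[:,0],-R[:,1],R[:,2]]
    print("t",o["t"],"spat in opening",(F.T@(p-O)).round(1),"xaxis err deg y,z",np.degrees(F.T@-R[:,0])[1:].round(2),"F slot",(F.T@o["contact_force"]).round(1),"tq",(F.T@o["wrist_torque"]).round(2),"open",o["opening"])
E
python3 - <<'E'
from h import *
d=np.load("w3.npy",allow_pickle=True).item()
o=monitor.get_obs();R=Rn.from_rotvec(o["tool_rot"]).as_matrix();p=np.array(o["tool_pos"])
hsv=cv2.cvtColor(d["frame"],cv2.COLOR_RGB2HSV);m=cv2.inRange(hsv,(100,110,50),(125,255,255))
for r in (192,196,200,204,210,230,250,280,300,350,400):
    xs=np.where(m[r,260:370])[0]+260
    if len(xs)==0: continue
    P=(onz(d,[[xs.min()-.5,r],[xs.max()+.5,r]],p[2]-.0596)-p)@R*1000
    print(r,xs.min(),xs.max(),P.round(1).tolist(), P.mean(0)[:2].round(1))
g=np.array([-59.5,0,69.6]) # guess
t,Rt=tcp_for(-115,0,0,*g); delta(t,Rt); where(g)
E
```

```text
196 287 339 [[48.9, -10.0, 59.4], [48.9, 8.4, 59.4]] [48.9 -0.8]
200 285 341 [[47.5, -10.7, 59.4], [47.5, 9.2, 59.4]] [47.5 -0.8]
204 283 342 [[46.1, -11.4, 59.4], [46.0, 9.5, 59.4]] [46.1 -0.9]
210 281 345 [[43.9, -12.2, 59.4], [43.9, 10.6, 59.4]] [43.9 -0.8]
230 281 344 [[36.7, -12.4, 59.5], [36.7, 10.5, 59.5]] [36.7 -1. ]
250 282 344 [[29.2, -12.2, 59.5], [29.2, 10.6, 59.5]] [29.2 -0.8]
280 283 343 [[17.6, -12.1, 59.5], [17.6, 10.5, 59.5]] [17.6 -0.8]
300 284 342 [[9.6, -11.9, 59.6], [9.5, 10.3, 59.6]] [ 9.5 -0.8]
350 285 341 [[-11.8, -12.0, 59.6], [-11.8, 10.4, 59.6]] [-11.8  -0.8]
400 286 341 [[-35.1, -12.2, 59.7], [-35.1, 10.8, 59.7]] [-35.1  -0.7]
now [ 506.3 -147.9  317.5] delta [ 50.6 270.4 -19.7] [ 2.09 55.92 31.03] 64.0
t 5.75 spat in opening [-172.7 -281.8  -14.5] xaxis err deg y,z [-31.79  39.16] F slot [ 2.   0.1 -0.5] tq [0.02 0.04 0.01] open 0.02178679655533972
```

Run:
```python
from h import *
g=np.array([-63,-.8,69.6])
t,Rt=tcp_for(-150,0,0,*g); D,w=delta(t,Rt)
for k in range(1,9): print((D*k/8).round(),(w*k/8).round(1))
```

```text
now [ 506.3 -147.9  317.5] delta [ 29.1 265.5  11.9] [ 2.09 55.92 31.03] 64.0
[ 4. 33.  1.] [0.3 7.  3.9]
[ 7. 66.  3.] [ 0.5 14.   7.8]
[ 11. 100.   4.] [ 0.8 21.  11.6]
[ 15. 133.   6.] [ 1.  28.  15.5]
[ 18. 166.   7.] [ 1.3 34.9 19.4]
[ 22. 199.   9.] [ 1.6 41.9 23.3]
[ 25. 232.  10.] [ 1.8 48.9 27.2]
[ 29. 266.  12.] [ 2.1 55.9 31. ]
```

Call:
arm_command(rows="4 33 12 0.3 7 3.9; 7 66 24 0.5 14 7.8; 11 100 30 0.8 21 11.6; 15 133 30 1 28 15.5; 18 166 30 1.3 34.9 19.4; 22 199 24 1.6 41.9 23.3; 25 232 18 1.8 48.9 27.2; 29 265.5 12 2.1 55.9 31; 29 265.5 12 2.1 55.9 31; 29 265.5 12 2.1 55.9 31; 29 265.5 12 2.1 55.9 31")

```text
t: 7.12
tool_pos: [0.5352, 0.1167, 0.3299]
tool_rot: [0.277, -2.169, 0.145]
contact_force: [1.1, 0.5, -1.8]
opening: 0.0221
```

Run:
```python
from h import *
g=np.array([-63,-.8,69.6]); where(g)
print(monitor.get_obs()["q"])
t,Rt=tcp_for(-95,0,0,*g); delta(t,Rt)
d=grab("wrist"); save(d,"w4.png"); np.save("w4.npy",d,allow_pickle=True)
s=grab("scene"); save(s,"s4.png",(330,160,490,280),4)
a=cv2.imread("pics/w4.png");b=cv2.imread("pics/s4.png")
cv2.imwrite("pics/c4.png",np.hstack([cv2.resize(a,(400,300)),cv2.resize(b,(400,300))]))
```

```text
t 7.125 spat in opening [-1.506e+02 -9.000e-01  1.000e-01] xaxis err deg y,z [-0.09  0.09] F slot [ 2.1  0.2 -0.1] tq [-0.02 -0.57 -0.01] open 0.022104166255759266
[ 0.12046383  0.30413161  1.4340171  -0.15483404  2.35155778 -1.75711009]
now [535.2 116.7 329.9] delta [ 30.7   8.9 -45.6] [0.01 0.09 0.12] 0.2
```

View pics/c4.png

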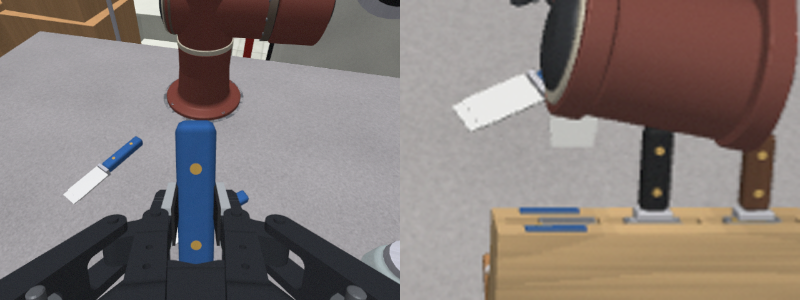

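The wrist view shows the handle straight in the jaws. The scene view shows the blade hanging at about (399,219) px above the free slot, with the arm clear of the other tools. I'll check the blade tip against its prediction and step closer.

Call:
arm_command(rows="10 3 -15 0 0 0; 20 6 -30 0 0 0; 29 9 -43 0 0 0; 31 9.5 -45.5 0 0 0; 31 9.5 -45.5 0 0 0; 31 9.5 -45.5 0 0 0; 31 9.5 -45.5 0 0 0")

```text
t: 8.1
tool_pos: [0.5663, 0.1262, 0.2855]
tool_rot: [0.277, -2.171, 0.145]
contact_force: [0.3, 0.4, -1.8]
opening: 0.0218
```

Run:
```python
from h import *
g=np.array([-63,-.8,69.6]); where(g)
o=monitor.get_obs();R=Rn.from_rotvec(o["tool_rot"]).as_matrix()
s=grab("scene")
C=[o["tool_pos"]*1000+R@(g+[-85,y,0]) for y in(-17.5,0,17.5)]
O,F=slotframe(); Q=[O+F@[0,y,0] for y in(-21,0,21)]
print("tip px",proj(s,np.array(C)/1000).round(1).tolist(),"open px",proj(s,np.array(Q)/1000).round(1).tolist())
save(s,"s5.png",(360,200,460,275),8)
```

```text
t 8.1 spat in opening [-95.4   0.5   1.3] xaxis err deg y,z [-0.1   0.18] F slot [ 1.7  0.3 -0.7] tq [-0.02 -0.54 -0.  ] open 0.021817403573250117
tip px [[388.2, 243.6], [396.6, 243.7], [405.1, 243.7]] open px [[386.0, 248.0], [396.0, 248.0], [406.1, 248.0]]
```

View pics/s5.png

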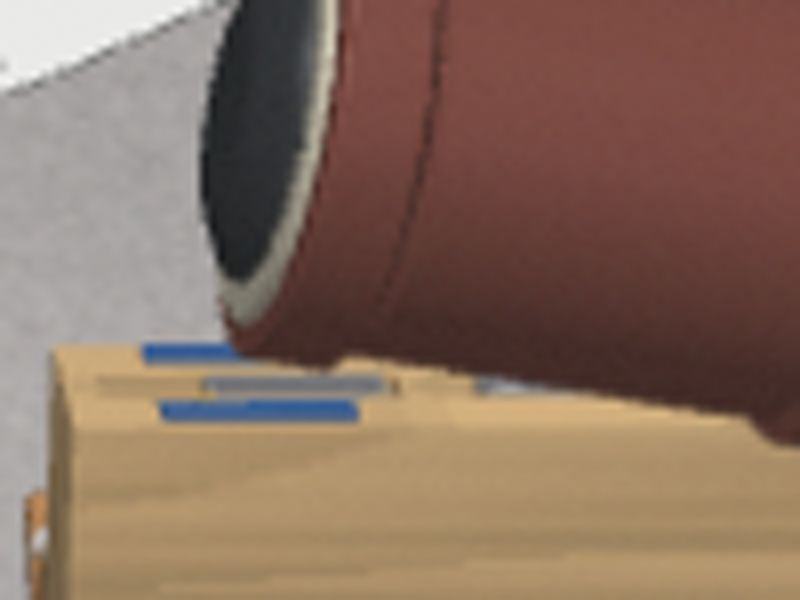

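The scene view shows the insert from 385 to 408 px at row 248, within about 1 px of its prediction. The tip is hidden behind the arm, so the next steps go in by feel.

Run:
```python
from h import *
g=np.array([-63,-.8,69.6])
for px in(-86,-80,-75):
    t,Rt=tcp_for(px,0.3,0,*g); delta(t,Rt)
print(slotframe()[1].round(3))
```

```text
now [566.3 126.2 285.4] delta [ 4.5  1.  -8.5] [-0.01  0.18  0.12] 0.2
now [566.3 126.2 285.4] delta [  7.9   1.9 -13.4] [-0.01  0.18  0.12] 0.2
now [566.3 126.2 285.4] delta [ 10.6   2.6 -17.5] [-0.01  0.18  0.12] 0.2
[[ 0.555 -0.254  0.792]
 [ 0.146  0.967  0.208]
 [-0.819  0.     0.574]]
```

Call:
arm_command(rows="2.5 0.5 -5 0 0.2 0.1; 4.5 1 -8.5 0 0.2 0.1; 4.5 1 -8.5 0 0.2 0.1; 5.5 1.3 -10 0 0.2 0.1; 6.5 1.5 -11.5 0 0.2 0.1; 8 1.9 -13.5 0 0.2 0.1; 8 1.9 -13.5 0 0.2 0.1; 8 1.9 -13.5 0 0.2 0.1")

```text
t: 9.15
tool_pos: [0.5743, 0.1281, 0.2719]
tool_rot: [0.279, -2.167, 0.145]
contact_force: [-0.0, -1.0, -1.0]
opening: 0.0219
```

```bash
python3 -c "
from h import *
where(np.array([-63,-.8,69.6]))"
```

```text
t 9.15 spat in opening [-79.8   0.3   0. ] xaxis err deg y,z [ 0.   -0.02] F slot [ 0.6 -1.  -0.8] tq [ 0.02 -0.55 -0.03] open 0.021940734404614717
```

Call:
arm_command(rows="2 0.5 -3 0 0 0; 4 1 -6 0 0 0; 6 1.5 -9 0 0 0; 8.3 2.2 -12.3 0 0 0; 8.3 2.2 -12.3 0 0 0; 8.3 2.2 -12.3 0 0 0")

```text
t: 9.9
tool_pos: [0.5826, 0.1303, 0.2596]
tool_rot: [0.279, -2.167, 0.145]
contact_force: [0.5, -0.5, -1.5]
opening: 0.0216
```

```bash
python3 -c "
from h import *
where(np.array([-63,-.8,69.6]))"
```

```text
t 9.9 spat in opening [-64.8   0.3   0. ] xaxis err deg y,z [-0.   -0.03] F slot [ 1.4 -0.6 -0.5] tq [ 0.04 -0.57  0.03] open 0.021561412819300983
```

No resistance at a nominal 20 mm depth, so the blade is in the opening. Continuing to the keeper.

Call:
arm_command(rows="3.3 0.9 -4.9 0 0 0; 6.7 1.8 -9.8 0 0 0; 10 2.6 -14.7 0 0 0; 12.8 3.4 -18.8 0 0 0; 15.5 4.1 -23 0 0 0; 18.3 4.8 -27 0 0 0; 21 5.5 -31 0 0 0; 21 5.5 -31 0 0 0")

```text
t: 10.9
tool_pos: [0.604, 0.136, 0.2284]
tool_rot: [0.28, -2.168, 0.145]
contact_force: [2.6, 0.1, -0.8]
opening: 0.0216
```

```bash
python3 -c "
from h import *
where(np.array([-63,-.8,69.6]))"
```

```text
t 10.9 spat in opening [-26.5   0.3   0.3] xaxis err deg y,z [0.01 0.05] F slot [ 2.2 -0.6  1.6] tq [-0.04 -1.04 -0.04] open 0.021583596951177654
```

Call:
arm_command(rows="3.3 0.9 -4.9 0 0 0; 6.7 1.8 -9.8 0 0 0; 9.5 2.5 -14 0 0 0; 12 3.1 -17.7 0 0 0; 13 3.4 -19.3 0 0 0; 13 3.4 -19.3 0 0 0")

```text
t: 11.65
tool_pos: [0.6172, 0.1395, 0.2087]
tool_rot: [0.28, -2.169, 0.145]
contact_force: [2.9, 1.1, -0.6]
opening: 0.022
```

Call:
arm_command(rows="0.6 0.1 -0.8 0 0 0; 1.1 0.3 -1.6 0 0 0; 1.7 0.4 -2.5 0 0 0; 1.7 0.4 -2.5 0 0 0")

```text
t: 12.15
tool_pos: [0.6185, 0.1398, 0.2073]
tool_rot: [0.279, -2.166, 0.145]
contact_force: [-2.7, 0.3, 5.2]
opening: 0.022
```

```bash
python3 -c "
from h import *
where(np.array([-63,-.8,69.6]))"
```

```text
t 12.15 spat in opening [-0.7  0.4  0.3] xaxis err deg y,z [ 0.   -0.05] F slot [-5.7  1.   0.9] tq [0.05 0.29 0.08] open 0.02196167726672681
```

The axial load rises at the nominal home position, which looks like collar contact. I'll press a bit harder to confirm.

Call:
arm_command(rows="0.6 0.1 -0.8 0 0 0; 1.1 0.3 -1.6 0 0 0; 1.7 0.4 -2.5 0 0 0; 1.7 0.4 -2.5 0 0 0")

```text
t: 12.65
tool_pos: [0.6192, 0.14, 0.2071]
tool_rot: [0.277, -2.16, 0.146]
contact_force: [-8.0, -0.9, 11.5]
opening: 0.0219
```

```bash
python3 -c "
from h import *
where(np.array([-63,-.8,69.6]))
d=grab('wrist');s=grab('scene');save(d,'w6.png')
a=cv2.cvtColor(d['frame'],cv2.COLOR_RGB2BGR);b=cv2.cvtColor(s['frame'],cv2.COLOR_RGB2BGR)[180:300,360:520]
cv2.imwrite('pics/c6.png',np.hstack([cv2.resize(a,(400,300)),cv2.resize(b,(400,300))]))"
```

```text
t 12.65 spat in opening [-0.6  0.4  0.4] xaxis err deg y,z [-0.03 -0.45] F slot [-14.    1.2   0.1] tq [0.07 1.61 0.13] open 0.021864207810687947
```

View pics/c6.png

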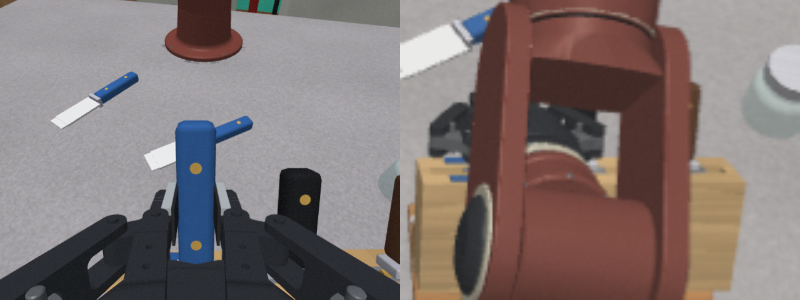

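It stops hard at -0.6 mm with 14 N of axial force, so the collar is home. The scraper's black handle, at (300,210) in the wrist view, is clear of the fingers. I'll release with a partial opening, then retreat along the fingers.

Call:
arm_command(rows="-0.5 -0.1 0.8 0 0 0; -0.5 -0.1 0.8 0 0 0; -0.5 -0.1 0.8 0 0 0; -0.5 -0.1 0.8 0 0 0; -0.5 -0.1 0.8 0 0 0", jaw=0.55, squeeze=20)

```text
t: 13.38
tool_pos: [0.6187, 0.1399, 0.2077]
tool_rot: [0.277, -2.16, 0.146]
contact_force: [-0.2, -0.7, 0.0]
opening: 0.0472
```

Call:
arm_command(rows="8 2 6 0 0 0; 16 4 11.5 0 0 0; 24 6 17 0 0 0; 32 8.4 23 0 0 0; 40 10.5 29 0 0 0; 40 10.5 50 0 0 0; 40 10.5 90 0 0 0; 35 0 140 0 0 0; 20 -20 190 0 0 0; 0 -50 220 0 0 0; -20 -90 240 0 0 0; -40 -130 250 0 0 0")

```text
t: 14.88
tool_pos: [0.5775, 0.009, 0.4612]
tool_rot: [0.277, -2.164, 0.146]
contact_force: [0.2, -0.3, -1.1]
opening: 0.047
```

```bash
python3 -c "
from h import *
o=monitor.get_obs();print(o['tool_pos'],o['contact_force'],o['dq'].round(2))
d=grab('top');s=grab('scene')
b=cv2.cvtColor(s['frame'],cv2.COLOR_RGB2BGR)[170:320,340:540];a=cv2.cvtColor(d['frame'],cv2.COLOR_RGB2BGR)[120:330,120:400]
cv2.imwrite('pics/c7.png',np.hstack([cv2.resize(a,(400,300)),cv2.resize(b,(400,300))]))"
```

```text
[0.57754203 0.00896223 0.46116321] [ 0.23795736 -0.34166753 -1.11775676] [-0.43 -0.46  0.47 -0.55 -0.14 -0.69]
```

View pics/c7.png

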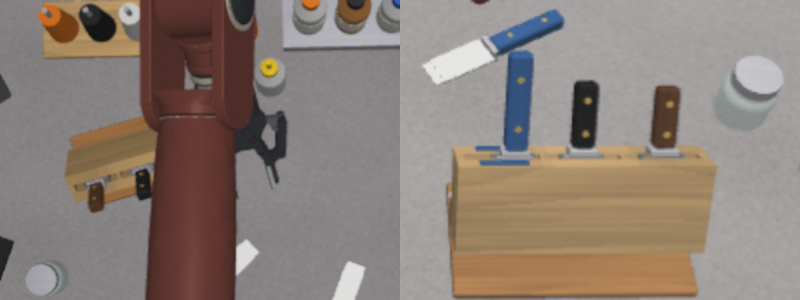

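The scene view shows the spatula seated in the free slot, collar on the face between the blue strips, with the scraper and hem creaser in place. I'll let the arm settle, do one numeric check, and hand in.

Call:
arm_command(rows="0 0 0 0 0 0; 0 0 0 0 0 0; 0 0 0 0 0 0; 0 0 0 0 0 0")

```text
t: 15.48
tool_pos: [0.5773, 0.0078, 0.4613]
tool_rot: [0.273, -2.164, 0.145]
contact_force: [0.3, 0.4, 0.1]
opening: 0.047
```

Run:
```python
from h import *
s=grab("scene"); O,F=slotframe()
hsv=cv2.cvtColor(s["frame"],cv2.COLOR_RGB2HSV);m=cv2.inRange(hsv,(100,110,50),(125,255,255))
n,l,st,c=cv2.connectedComponentsWithStats(m[180:260,370:420])
i=1+st[1:,4].argmax();print("handle blob",st[i]+[370,180,0,0,0],c[i]+[370,180])
print("pred end/front/centre",proj(s,[(O+F@[x,0.4,0])/1000 for x in(-113,-8,-60.5)]).round(1).tolist())
a=cv2.imread("pics/scene0.png");b=cv2.cvtColor(s["frame"],cv2.COLOR_RGB2BGR)
D=cv2.absdiff(a,b).max(2)>40
for nm,(x0,y0,x1,y1) in dict(black=(420,205,444,250),brown=(460,205,485,250),red=(130,210,175,272),yellow=(288,275,320,330),jar=(495,190,535,240),brush=(150,135,205,200)).items(): print(nm,D[y0:y1,x0:x1].mean().round(3))
o=monitor.get_obs();print(o["t"],np.abs(o["dq"]).max())
workorder.finish_job()
```

```text
handle blob [392 196  14  49 529] [398.44234405 219.75047259]
pred end/front/centre [[399.7, 195.8], [396.5, 244.4], [398.0, 220.6]]
black 0.0
brown 0.0
red 0.0
yellow 0.0
jar 0.0
brush 0.0
15.525 0.0037780882584370675
the job is handed in; nothing more can be done
```

The spatula farthest from the base is put away in the free, blue-marked slot, released, and the job is handed in at 15.5 s of the 54 s allowed. I found the insert about 13.4 mm to the +y side with the wrist camera, then slid the blade in and pressed past the keeper. At about 14 N it stopped hard against the collar, 0.6 mm from nominal home.

**Last checks:**
- **Spatula:** its handle lies within about 1 px of where a fully home spatula should appear in the scene view.
- **Other things:** the scraper, hem creaser, red and yellow bottles, jar and brush show no change from the start picture.
- **Arm:** it was clear of everything and still when I handed in.

**Disagreement:** the scene camera put the insert about 0.9 px (roughly 2 mm) farther to +y than the wrist camera did. That is within the stated calibration, and the blade went in without resistance. No check failed.

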